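# Lay out the bench for making up a standard

### The arm

A 6-joint arm with a two-finger parallel gripper is mounted at the origin on the work surface. World frame = base frame: x ahead of the robot, y to its left, z up, the work surface at z = 0. Lengths are in m, angles in degrees, forces in N, time in s.
With the tool pointing down it reaches from about 0.35 to 0.875 m from the base axis. Payload 4.2 kg.
Tool frame: the origin (TCP) lies midway between the tips of the shut fingers; the grasp point (between the pads) lies 19 mm behind it; z points along the fingers, y is the line along which they close (so a half turn about z gives the same grasp; the last joint's range is limited). The gripper opens to 87 mm and grips with 3 to 60 N. Pads are 19 mm wide; open, the fingers measure 117 mm over their backs; the gripper's body (75 mm by 190 mm) begins 51 mm behind the grasp point.
Start: joints at [-58.293, 22.042, 0.453, 0, -68.411, -14.817], TCP at [0.182, -0.598, 0.223] pointing down, gripper open.
Joint ranges: [-179.83, 179.83], [-69.29, 118.12], [-61.27, 80.66], [-181.25, 117.63], [-171.15, -9.14], [-177.46, 177.46]. Speed limits (degrees/s): [159.86, 159.86, 180, 180, 180, 180].

### API

Orientations are given as a 3x3 rotation matrix whose columns are the frame's x, y, z axes.
In Python, from station import sense, capture, finish_job, silhouettes, landmark_of gives the robot as it stands.
- The arm moves only by the tool step_arm, never from a script. Its arguments are lists of equal length, an entry for each row: "linear": the shift along the tool's x, y, z in mm, a list of three; "delta_rot": the turn, a rotation vector about the tool's x, y, z in rad, a list of three; "grip": the finger opening in mm, from 0 to 87. A call has 1 to 10 rows; each row shifts and turns the commanded pose from where the row before left it, along the tool's axes as they then stand; what a row does not reach is not made up. A row lasts 1/8 s, in which the tool goes at most 62.5 mm and 10.7 degrees, less where a joint would pass 70% of its speed; a pose out of reach is approached as far as the arm can. A call with a gripper value outside its range is refused whole. The fingers move at their own pace and stop on an object; the grip force is fixed at half the most. Time passes only in rows, so rows that do not move let the fingers close. It gives the time, the measured TCP pose, the force, the opening and the grip force at its end, in the units of the state.
- sense(): the state, without advancing time (a new reading comes with each control period).
- capture(name): name is "scene" or "top"; returns a dict with "img" (400x640x3 uint8, red, green, blue), "fx", "fy", "cx", "cy" (pixels), "k1" (the pictures are not rectified: a ray, as slopes to the right and down, at radius r is drawn at 1 + k1 r^2 times it, then the intrinsics apply), "world_to_cam" (4x4, takes a point from world to camera coordinates). Camera axes: x right, y up, looking along -z (the intrinsics and any distortion apply to the point x, -y, -z); pixel columns grow to the right and rows downward; lengths in m; the calibration is good to about 2 mm. A picture is of the moment at which its call begins. There is no depth.
- finish_job(): hands the job in; it is judged then, once.
Trained networks look in the newest picture that a camera, given by its name, has taken for a name from the list of things; names that differ only in an ending like _2 or _b are one class to them, and where a whole thing is asked for, a point or a joint stands for the part that bears it (a point fixed in the world has none). Each returns a list of dicts, best first, with "score" (0 to 1); they miss things now and then, are a little off and sometimes report something else, mostly with a low value. They report only what shows in the picture. A call takes as long as a camera call. They do not tell look-alikes from the thing itself.
- silhouettes(camera, label): "mask" (400x640 bool, what is visible of it) and "point" ([column, row] in pixels, amid what is visible of it).
- landmark_of(camera, label): "point" ([column, row] in pixels: a listed point, or the origin of a listed thing).
The state is a dict: "time_s": time; "joints": joint angles; "joint_velocities": joint speeds; "effort": joint torques, N m; "tcp_pos": TCP position; "ee_rot": TCP orientation; "wrist_force": force on the tool from outside, world axes, zero at the start; "moment": the same for the moment, N m; "gripper_width": opening from 0.0 (shut) to 1.0 (fully open); "gripper_force": force on a finger pad.
Only numpy, scipy, OpenCV 4.12 (cv2) and the standard library are available. Lean on these libraries where they do the work, as an engineer would, in place of code of your own. Each camera call takes 0.05 s, during which the arm holds its last target. There are 200 camera calls.

### The job

In the taped area, stand the beaker in the middle of the stirrer's plate and cover it with the watch glass, and put the aluminium dish in the middle of the balance pan. Stand the blue-stoppered flask midway between plate and pan, and the amber jar straight behind it (away from the robot), close but not touching. Keep everything upright, and leave the wash bottle and orange bulb alone.

Things in the scene. Friction and masses are not known exactly. Their poses are not given: they have to be found in the camera images.
- tape: Fixed rectangle of 12 mm yellow tape flat on the black bench, 250 mm deep (x) by 540 mm wide (y): the working area. Stirrer at one end, balance at the other, either way round. Origin at its centre on the bench; x points away from the robot (behind), y left, z up. Plate and pan centres lie about 180 mm to either side along y, so the origin is midway between them to within 6 mm.
- stirrer: Fixed magnetic stirrer: blue housing 175 mm deep, 130 wide, 48 high, with a square white plate 122 by 122 mm whose flat top is 55 mm above the bench, and a control strip with a black knob at the front (towards the robot). Origin on the bench straight below the middle of the plate; x points away from the robot, z up. The housing reaches 108 mm in front of the origin, 68 mm behind.
- balance: Fixed balance: white housing 175 mm deep, 140 wide, 39 high, with a round steel pan 100 mm across whose flat top is 50 mm above the bench (it does not sink), and a grey strip with display and keys at the front (towards the robot). Origin on the bench straight below the middle of the pan; x points away from the robot, z up. The housing reaches 108 mm in front of the origin, 68 mm behind.
- beaker: Empty clear glass beaker with straight sides and white marks, 44 mm outside diameter, 60 mm tall, wall 2.5 mm, about 50 g. Stands mouth up. Origin at the centre of its underside, z up through the mouth.
- watchglass: Shallow round dish of pale greenish glass, 65 mm across, 9 mm high, 25 g, hollow side up. Its foot is flat, 28 mm across; the underside then slopes up to the edge, an upright band 5 to 9 mm above the foot, to be gripped across the full 65 mm. Origin at the centre of the foot, z up. Laid centrally on the beaker it rests on the rim, its origin about 58 mm above the beaker's origin.
- dish: Empty round aluminium weighing dish with almost straight sides, 58 mm across at the rim, 57 mm at the foot, 18 mm high, wall 2.5 mm, about 20 g. Origin at the centre of its underside, z up.
- flask: Empty clear glass volumetric flask, 146 mm tall with its fixed bright blue stopper: flat foot 36 mm across, bulb 50 mm across at 25 mm height, straight neck 13 mm across from 60 to 122 mm height, lip 17 mm across up to 128 mm, stopper 17 mm across to the top. About 60 g. Open the fingers well clear of the stopper before lifting them away. Origin at the centre of its underside, z up.
- jar: Round amber (brown) reagent jar with a white label band and a black screw cap, closed: body 48 mm across up to 62 mm height, cap 40 mm across from 69 to 90 mm height, about 170 g. Origin at the centre of its underside, z up.
- washbottle: Bystander: white wash bottle with red cap and bent white spout, 71 mm across, about 180 mm tall, about 350 g, standing loose at one back corner of the work. Origin at the centre of its underside.
- bulb: Bystander: orange rubber pipette bulb, 61 mm across, 105 mm tall, standing loose with its nose up at the other back corner of the work. Origin at the centre of its underside.
Mind the look-alikes: they are no part of the job. Of the things that look like the flask, take the one that is farthest to the robot's right at the start. Of the things that look like the jar, take the one that is nearest to the robot's base at the start.

How it is judged (in metres and radians):
At the end, for the whole second after the job is handed in: Beaker within 12 mm of the plate's middle, watch glass on it within 10 mm of its axis; dish within 12 mm of the pan's middle; flask within 20 mm of the tape's centre; jar behind it, 51-105 mm between centres, within 22 mm of the tape's x axis; all upright (0.12 rad), released, at rest (horizontal distance between beaker and stirrer below 0.012 m and z of beaker in the frame of stirrer between 0.051 and 0.059 m and horizontal distance between watchglass and beaker below 0.01 m and z of watchglass in the frame of beaker between 0.052 and 0.064 m and horizontal distance between dish and balance below 0.012 m and z of dish in the frame of balance between 0.046 and 0.054 m and horizontal distance between flask and tape below 0.02 m and height (world z) of each of flask, jar below 0.004 m and horizontal distance between jar and flask between 0.051 and 0.105 m and y of jar in the frame of tape between -0.022 and 0.022 m and x of jar in the frame of tape above 0.03 m and angle between each of beaker, watchglass, dish, flask, jar's own z axis and vertical below 0.12 rad and linear speed of each of beaker, watchglass, dish, flask, jar below 0.02 m/s); the robot touches nothing.
It fails at once if the wash bottle or the orange bulb is moved by more than 20 mm (distance of any of washbottle, bulb from where it was at the start of the episode above 0.02 m).
It fails at once if the flask, the beaker or the jar is knocked over (tilted more than 0.9 rad) (angle between any of flask, beaker, jar's own z axis and vertical above 0.9 rad).
It also fails if it takes over 128 s, if anything falls off the work surface, if the arm or the gripper's body presses on something with over 40 N, if the wrist force passes 120 N, or if a joint passes its speed limit or range.

## Working session

There is one attempt and no reset: what is moved stays moved. The work goes in short steps, Python scripts to look and compute and a tool call to move; the robot and the scene stay as the last step left them, time stands still between calls to the robot, and variables do not carry over. Pictures are saved under pics/ and viewed, at most 14 in all, crops included, and the job is handed in when it is done.

Besides the shell and the picture viewer there is one more tool, called after "Request:" as a command line: name --argument value ..., lists and objects as JSON in quotes. step_arm: Moves the arm, as the interface text tells. Its arguments: {"type":"object","properties":{"linear":{"type":"array"},"delta_rot":{"type":"array"},"grip":{"type":"array"}},"required":["linear","delta_rot","grip"]}

```bash
ls; mkdir -p pics
python3 - <<'E'
from station import *
import cv2,numpy as np
s=sense()
print({k:np.round(v,3).tolist() for k,v in s.items()})
for n in("scene","top"):
    c=capture(n); cv2.imwrite(f"pics/{n}0.png",c["img"][:,:,::-1])
    print(n,c["fx"],c["fy"],c["cx"],c["cy"],c["k1"],np.round(c["world_to_cam"],3).tolist())
E
```

```text
pics
{'time_s': 0.0, 'joints': [-58.293, 22.088, 0.379, -0.031, -68.41, -14.817], 'joint_velocities': [-0.11, 0.037, 0.005, -0.018, -0.04, 0.054], 'effort': [0.003, -39.066, 18.74, 4.22, 0.011, -0.0], 'tcp_pos': [0.181, -0.597, 0.221], 'ee_rot': [[-0.957, -0.29, -0.001], [-0.29, 0.957, 0.002], [0.0, 0.002, -1.0]], 'wrist_force': [0.047, -1.04, -0.089], 'moment': [-0.065, -0.025, 0.012], 'gripper_force': 0.0, 'gripper_width': 0.997}
scene 361.54767230747194 361.54767230747194 318.45701476722513 196.51037954081988 -0.01918808822814368 [[0.603, 0.798, 0.012, -0.348], [-0.676, 0.502, 0.54, 0.309], [0.424, -0.334, 0.842, -1.237], [0.0, 0.0, 0.0, 1.0]]
top 390.1853637107093 390.1853637107093 318.1301422752153 197.16023829882192 -0.0762304718033322 [[-0.024, -1.0, 0.011, 0.048], [0.999, -0.023, 0.04, -0.506], [-0.04, 0.012, 0.999, -1.101], [0.0, 0.0, 0.0, 1.0]]
```

View pics/scene0.png

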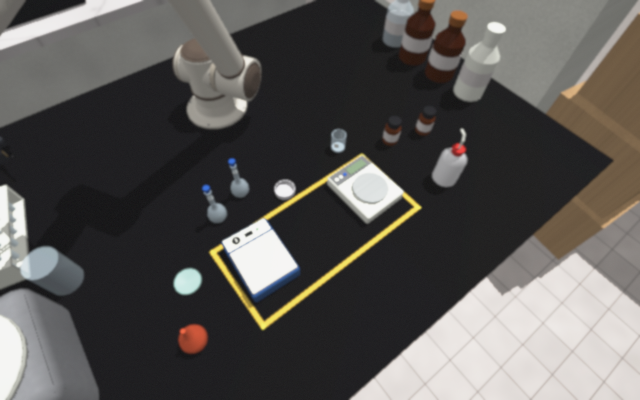

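View pics/top0.png

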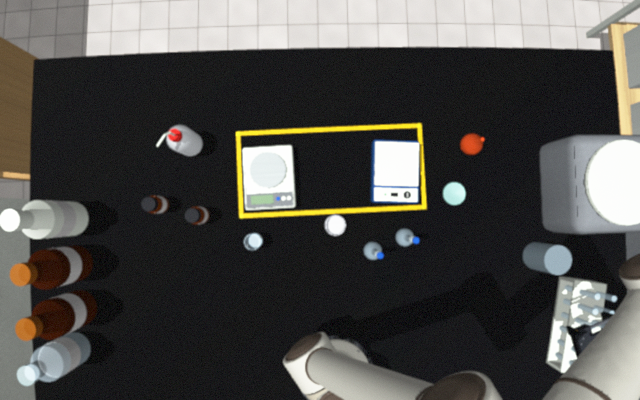

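```bash
cat > h.py <<'E'
from station import *
import cv2, numpy as np
from scipy.optimize import least_squares
def ray(c,uv):
    d=np.array([(uv[0]-c["cx"])/c["fx"],(uv[1]-c["cy"])/c["fy"]]); s=d.copy()
    for _ in range(20): s=d/(1+c["k1"]*(s@s))
    W=c["world_to_cam"]; R,t=W[:3,:3],W[:3,3]
    v=R.T@np.array([s[0],-s[1],-1.]); return -R.T@t, v/np.linalg.norm(v)
def at_z(c,uv,z):
    o,v=ray(c,uv); return o+v*(z-o[2])/v[2]
def tri(c1,p1,c2,p2):
    o1,a=ray(c1,p1); o2,b=ray(c2,p2)
    k=np.linalg.lstsq(np.stack([a,-b],1),o2-o1,rcond=None)[0]
    A,B=o1+a*k[0],o2+b*k[1]; return (A+B)/2, np.linalg.norm(A-B)
def proj(c,P):
    p=c["world_to_cam"]@np.append(P,1); s=np.array([p[0],-p[1]])/-p[2]; s=s*(1+c["k1"]*s@s)
    return np.array([c["cx"]+c["fx"]*s[0],c["cy"]+c["fy"]*s[1]])
E
python3 - <<'E'
from h import *
cs={n:capture(n) for n in("top","scene")}
for l in "tape stirrer balance beaker watchglass dish flask jar washbottle bulb".split():
    L={n:[(np.array(d["point"]),d["score"]) for d in landmark_of(n,l) if d["score"]>.3] for n in cs}
    S={n:[np.round(d["point"]).tolist()+[round(d["score"],2),int(d["mask"].sum())] for d in silhouettes(n,l) if d["score"]>.3] for n in cs}
    print(l,{n:[np.round(p).tolist()+[round(s,2)] for p,s in L[n]] for n in L},"SIL",S)
    for p,s in L["top"]:
        print("   top z0",np.round(at_z(cs["top"],p,0),3),end=" ")
        for q,_ in L["scene"]:
            P,e=tri(cs["top"],p,cs["scene"],q)
            if e<.02: print("tri",np.round(P,3),round(e,4),end=" ")
        print()
E
```

```text
tape {'top': [], 'scene': [[264.0, 267.0, 0.45]]} SIL {'top': [[324.0, 210.0, 0.77, 1907]], 'scene': [[211.0, 208.0, 0.55, 446]]}
stirrer {'top': [[391.0, 166.0, 0.91]], 'scene': [[264.0, 266.0, 0.95], [219.0, 216.0, 0.7]]} SIL {'top': [[394.0, 177.0, 0.92, 2955]], 'scene': [[259.0, 257.0, 0.74, 3709], [215.0, 207.0, 0.69, 402]]}
   top z0 [ 0.592 -0.178  0.   ] tri [ 0.59  -0.179  0.006] 0.0056 
balance {'top': [[267.0, 171.0, 0.78]], 'scene': [[366.0, 196.0, 0.78]]} SIL {'top': [[267.0, 177.0, 0.76, 3219]], 'scene': [[365.0, 188.0, 0.56, 2782], [192.0, 340.0, 0.46, 633]]}
   top z0 [0.585 0.181 0.   ] tri [ 0.582  0.177 -0.003] 0.0106 
beaker {'top': [[257.0, 239.0, 0.66]], 'scene': [[338.0, 150.0, 0.85]]} SIL {'top': [[256.0, 240.0, 0.56, 243]], 'scene': [[336.0, 140.0, 0.59, 315], [186.0, 283.0, 0.45, 546]]}
   top z0 [0.391 0.213 0.   ] tri [ 0.391  0.216 -0.009] 0.003 
watchglass {'top': [[455.0, 190.0, 0.94]], 'scene': [[184.0, 283.0, 0.56]]} SIL {'top': [[455.0, 194.0, 0.7, 368]], 'scene': [[186.0, 282.0, 0.74, 521]]}
   top z0 [ 0.519 -0.362  0.   ] tri [ 0.516 -0.36   0.017
[... 709 characters left out ...]
.68], [187.0, 281.0, 0.57]]} SIL {'top': [[157.0, 203.0, 0.57, 383], [198.0, 218.0, 0.52, 310]], 'scene': [[392.0, 130.0, 0.97, 392], [212.0, 206.0, 0.73, 337]]}
   top z0 [0.501 0.483 0.   ] tri [0.505 0.483 0.011] 0.0127 
   top z0 [0.448 0.381 0.   ] tri [ 0.448  0.394 -0.038] 0.0035 
washbottle {'top': [[186.0, 143.0, 0.63]], 'scene': [[445.0, 178.0, 0.77]]} SIL {'top': [[180.0, 142.0, 0.75, 799]], 'scene': [[452.0, 163.0, 0.66, 1049]]}
   top z0 [0.674 0.416 0.   ] tri [ 0.674  0.417 -0.012] 0.0087 
bulb {'top': [[467.0, 144.0, 0.66]], 'scene': [[192.0, 342.0, 0.71]]} SIL {'top': [], 'scene': [[189.0, 338.0, 0.62, 636]]}
   top z0 [ 0.655 -0.406  0.   ] tri [ 0.65  -0.408  0.01 ] 0.0126
```

Scene picture: stirrer (260,258), balance (366,188), beaker (338,140), dish (285,189), watch glass (187,282), bulb (192,338), wash bottle (449,165). Top picture: the same things at (397,170), (268,175), (254,241), (335,226), (454,193), (471,144) and (183,140).

Look-alikes:
- **Flasks:** top (373,251) and (405,238). The one farthest right (−y) is (405,238).
- **Jars:** top (154,204) and (197,215). The one nearest the base is (197,215), at about 0.59 m against 0.70 m.

I'll confirm both in one enlarged crop.

Run:
```python
from h import *
i=cv2.imread("pics/top0.png")[115:275,130:500]
cv2.imwrite("pics/topc.png",cv2.resize(i,(793,343),interpolation=cv2.INTER_CUBIC))
i=cv2.imread("pics/scene0.png")[100:330,160:450]
cv2.imwrite("pics/scenec.png",cv2.resize(i,(754,598),interpolation=cv2.INTER_CUBIC))
```

```text
(no output)
```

View pics/topc.png

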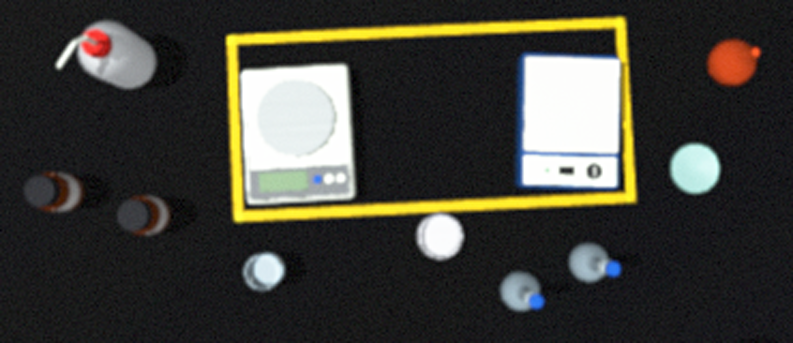

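View pics/scenec.png

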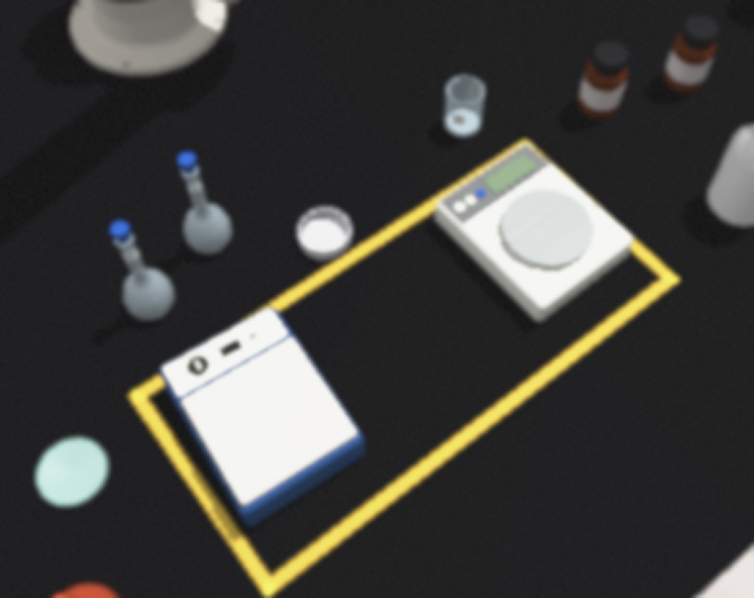

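The crop confirms that the flask with its stopper at crop (614,269) is the rightmost. The jar with its cap at crop (135,214) is nearer to the base than the one at (45,190). Next I triangulate the feature points from both views.

Run:
```python
from h import *
T,S=capture("top"),capture("scene")
t=lambda p:np.array(p)/2.143+[130,115]
s=lambda p:np.array(p)/2.6+[160,100]
F=dict(tapeBL=((231,39),(675,280)),tapeBR=((622,21),(268,588)),tapeFR=((632,200),(137,395)),tapeFL=((239,217),(524,144)),
pl1=((524,55),(245,506)),pl2=((620,57),(361,435)),
pan=((297,118),(547,229)),stopper=((614,269),(120,230)),bulb=((588,262),(148,293)),stop2=((537,301),(187,160)),jarcap=((135,214),(611,50)),
beakrim=((258,271),(465,88)),beakbot=((267,270),(463,126)),dish=((440,236),(325,227)),wg=((695,168),(72,472)))
for k,(a,b) in F.items():
    P,e=tri(T,t(a),S,s(b)); print(k,np.round(P,3),round(e,4))
for k,h in dict(tapeBL=0,tapeBR=0,tapeFR=0,tapeFL=0,pan=.05,jarcap=.09,dish=.012,wg=.007,stopper=.146,bulb=.025).items():
    print(k,np.round(at_z(T,t(F[k][0]),h)[:2],3),np.round(at_z(S,s(F[k][1]),h)[:2],3))
# plate: white blob min area rect in both views
def cen(c,roi,lo,z):
    g=cv2.cvtColor(c["img"],cv2.COLOR_RGB2HSV); m=np.zeros(g.shape[:2],np.uint8); x0,y0,x1,y1=roi
    m[y0:y1,x0:x1]=((g[y0:y1,x0:x1,2]>lo)&(g[y0:y1,x0:x1,1]<40))*255
    n,l,st,ce=cv2.connectedComponentsWithStats(m); i=1+st[1:,4].argmax()
    ct=max(cv2.findContours((l==i).astype(np.uint8),0,1)[0],key=cv2.contourArea)
    ct=np.array([at_z(c,p,z)[:2] for p in ct[:,0]],np.float32)
    return np.round(cv2.minAreaRect(ct)[0],4),np.round(cv2.minAreaRect(ct)[1],3),round(cv2.minAreaRect(ct)[2],1)
print("plate+strip?",cen(T,(368,135,422,210),170,.055),cen(S,(220,215,302,300),150,.055))
print("dish",cen(T,(322,210,352,240),100,.018),cen(S,(270,172,300,206),100,.018))
print("wg",cen(T,(440,178,470,208),100,.008))
```

```text
tapeBL [ 0.7    0.267 -0.003] 0.0046
tapeBR [ 0.712 -0.266  0.003] 0.0025
tapeFR [ 0.469 -0.271 -0.004] 0.0053
tapeFL [ 0.458  0.258 -0.001] 0.002
pl1 [ 0.651 -0.188 -0.021] 0.1136
pl2 [ 0.665 -0.18   0.165] 0.0967
pan [0.585 0.173 0.042] 0.0038
stopper [ 0.387 -0.206  0.141] 0.0033
bulb [ 0.387 -0.205  0.021] 0.0001
stop2 [ 0.353 -0.114  0.142] 0.0033
jarcap [0.465 0.369 0.096] 0.0033
beakrim [0.388 0.222 0.06 ] 0.0031
beakbot [ 0.385  0.223 -0.012] 0.0015
dish [ 0.427 -0.009  0.02 ] 0.0031
wg [ 0.509 -0.358  0.005] 0.0018
tapeBL [0.698 0.264] [0.703 0.267]
tapeBR [ 0.712 -0.268] [ 0.712 -0.264]
tapeFR [ 0.468 -0.272] [ 0.473 -0.269]
tapeFL [0.457 0.257] [0.459 0.258]
pan [0.583 0.171] [0.589 0.171]
jarcap [0.464 0.369] [0.462 0.375]
dish [ 0.426 -0.011] [ 0.424 -0.005]
wg [ 0.509 -0.358] [ 0.51  -0.357]
stopper [ 0.387 -0.206] [ 0.392 -0.205]
bulb [ 0.388 -0.204] [ 0.39  -0.205]
plate+strip? (array([ 0.5932, -0.1817]), array([0.124, 0.123]), 87.0) (array([ 0.5728, -0.1816]), array([0.125, 0.165]), 87.4)
dish (array([ 0.4282, -0.0095]), array([0.062, 0.059]), 88.6) (array([ 0.4291, -0.0104]), array([0.061, 0.066]), 53.4)
wg (array([ 0.5123, -0.3746]), array([0.033, 0.025]), 43.9)
```

Request:
step_arm --linear '[[0,0,0],[0,0,0],[-36,43,0],[-36,43,0],[-36,43,0],[-36,43,0],[-36,43,0],[-36,43,0],[-36,43,0],[-36,43,0]]' --delta_rot '[[0,0,0.147],[0,0,0.147],[0,0,0],[0,0,0],[0,0,0],[0,0,0],[0,0,0],[0,0,0],[0,0,0],[0,0,0]]' --grip '[87,87,87,87,87,87,87,87,87,87]'

```text
time_s: 3.55
tcp_pos: [0.4704, -0.2522, 0.223]
ee_rot: [[-1.0, -0.001, 0.001], [-0.001, 1.0, -0.0], [-0.001, -0.0, -1.0]]
wrist_force: [0.6, -0.8, 0.6]
gripper_width: 1.002
gripper_force: 0.0
```

Request:
step_arm --linear '[[9,53,0],[9,53,0],[9,53,0],[9,53,0],[9,53,0],[9,53,0],[9,53,0],[9,53,0],[11,50,0],[0,0,20]]' --delta_rot '[[0,0,0],[0,0,0],[0,0,0],[0,0,0],[0,0,0],[0,0,0],[0,0,0],[0,0,0],[0,0,0],[0,0,0]]' --grip '[87,87,87,87,87,87,87,87,87,87]'

```text
time_s: 4.8
tcp_pos: [0.3864, 0.224, 0.2038]
ee_rot: [[-1.0, -0.006, 0.004], [-0.006, 1.0, 0.004], [-0.004, 0.004, -1.0]]
wrist_force: [-0.0, -0.3, -0.8]
gripper_width: 0.998
gripper_force: 0.0
```

Run:
```python
from h import *
print(sense()["tcp_pos"])
i=capture("scene")["img"][30:190,230:430,::-1]
cv2.imwrite("pics/s1.png",cv2.resize(i,(750,600),interpolation=cv2.INTER_CUBIC))
```

```text
[0.38638089 0.2240283  0.2037958 ]
```

View pics/s1.png

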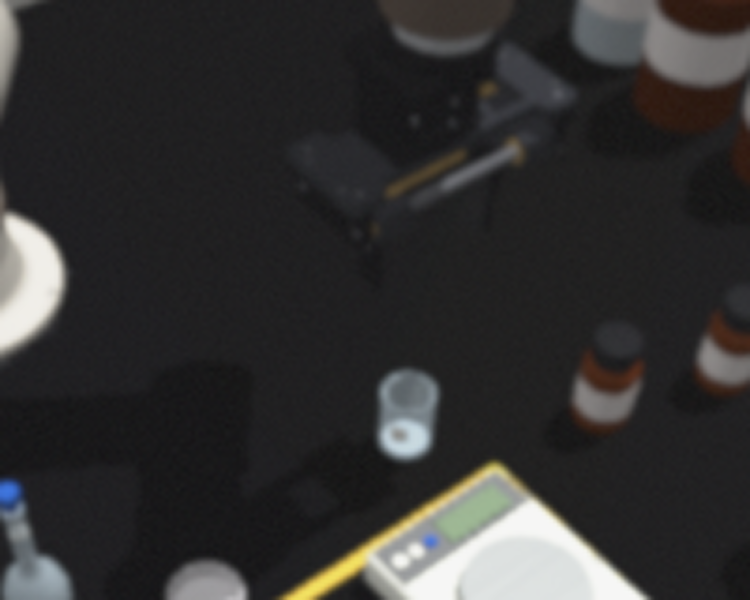

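The picture shows the gripper open over the beaker, which is at crop (407,415), with the finger tips on either side. Nothing is in its way, so I descend and grip.

Request:
step_arm --linear '[[0,-2,40],[0,0,40],[0,0,40],[0,0,40],[0,0,17],[0,0,10],[0,0,0],[0,0,0],[0,0,0],[0,0,0]]' --delta_rot '[[0,0,0],[0,0,0],[0,0,0],[0,0,0],[0,0,0],[0,0,0],[0,0,0],[0,0,0],[0,0,0],[0,0,0]]' --grip '[87,87,87,87,87,87,87,30,30,30]'

```text
time_s: 6.1
tcp_pos: [0.3862, 0.2184, 0.0161]
ee_rot: [[-1.0, -0.001, 0.001], [-0.001, 1.0, 0.001], [-0.001, 0.001, -1.0]]
wrist_force: [-0.2, 0.2, 0.4]
gripper_width: 0.744
gripper_force: 0.0
```

Request:
step_arm --linear '[[0,0,0],[0,0,0],[0,0,0],[0,0,0],[0,0,0],[0,0,0]]' --delta_rot '[[0,0,0],[0,0,0],[0,0,0],[0,0,0],[0,0,0],[0,0,0]]' --grip '[30,30,30,30,30,30]'

```text
time_s: 6.85
tcp_pos: [0.386, 0.2183, 0.0156]
ee_rot: [[-1.0, -0.001, 0.0], [-0.001, 1.0, 0.0], [-0.0, 0.0, -1.0]]
wrist_force: [-1.5, 0.2, 2.4]
gripper_width: 0.487
gripper_force: 30.0
```

Request:
step_arm --linear '[[0,0,-20],[0,0,-50],[-26,-50,-50],[-26,-50,0],[-26,-50,0],[-26,-50,0],[-26,-50,0],[-26,-50,0],[-26,-50,0],[-26,-50,0]]' --delta_rot '[[0,0,0],[0,0,0],[0,0,0],[0,0,0],[0,0,0],[0,0,0],[0,0,0],[0,0,0],[0,0,0],[0,0,0]]' --grip '[30,30,30,30,30,30,30,30,30,30]'

```text
time_s: 8.1
tcp_pos: [0.59, -0.175, 0.1263]
ee_rot: [[-1.0, -0.0, -0.001], [-0.0, 1.0, 0.0], [0.001, 0.0, -1.0]]
wrist_force: [0.2, 1.2, 0.6]
gripper_width: 0.49
gripper_force: 30.0
```

Run:
```python
from h import *
print(sense()["tcp_pos"],sense()["gripper_width"])
i=capture("scene")["img"][150:310,170:370,::-1]
cv2.imwrite("pics/s2.png",cv2.resize(i,(750,600),interpolation=cv2.INTER_CUBIC))
print([ (d["point"],d["score"]) for d in landmark_of("scene","beaker")])
```

```text
[ 0.5899826  -0.17496047  0.12629735] 0.4896268402315569
[([260.2, 267.0], 0.68)]
```

View pics/s2.png

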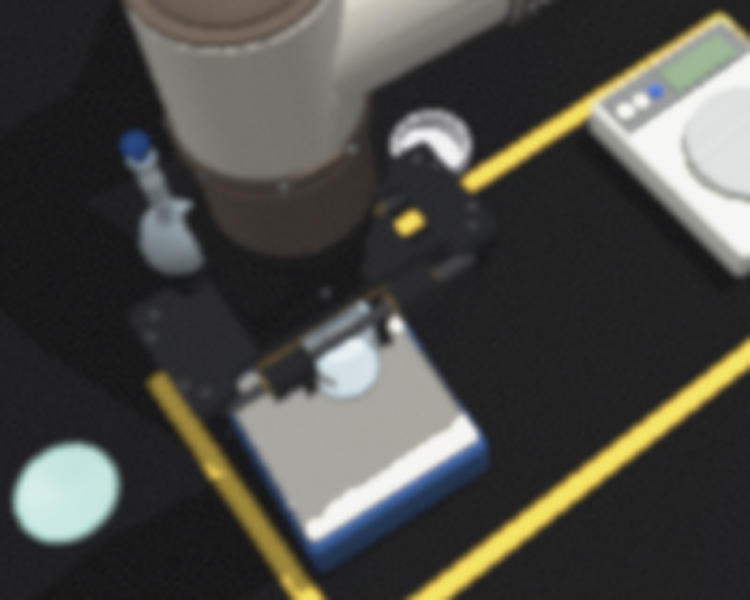

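The beaker is held over the plate, with its lit foot at crop (347,367). I check its offset from the TCP before lowering.

Run:
```python
from h import *
c=capture("scene"); s=sense(); print(s["tcp_pos"])
for p in((347,367),(317,367),(379,367)): print(np.round(at_z(c,(170+p[0]*200/750,150+p[1]*160/600),.113),4))
```

```text
[ 0.58965722 -0.17541578  0.12543619]
[ 0.5927 -0.1748  0.113 ]
[ 0.5817 -0.1896  0.113 ]
[ 0.6045 -0.159   0.113 ]
```

Request:
step_arm --linear '[[0,0,20],[0,0,20],[0,0,0],[0,0,0]]' --delta_rot '[[0,0,0],[0,0,0],[0,0,0],[0,0,0]]' --grip '[30,30,30,30]'

```text
time_s: 8.75
tcp_pos: [0.59, -0.1725, 0.0878]
ee_rot: [[-1.0, -0.002, 0.001], [-0.002, 1.0, -0.0], [-0.001, -0.0, -1.0]]
wrist_force: [0.6, 0.1, 0.3]
gripper_width: 0.489
gripper_force: 30.0
```

Request:
step_arm --linear '[[-1,-9,6],[0,0,6],[0,0,5],[0,0,0]]' --delta_rot '[[0,0,0],[0,0,0],[0,0,0],[0,0,0]]' --grip '[30,30,30,30]'

```text
time_s: 9.25
tcp_pos: [0.5908, -0.1824, 0.0707]
ee_rot: [[-1.0, -0.001, -0.0], [-0.001, 1.0, -0.001], [0.0, -0.001, -1.0]]
wrist_force: [-1.1, 0.2, 4.1]
gripper_width: 0.491
gripper_force: 30.0
```

Request:
step_arm --linear '[[0,0,0],[0,0,0],[0,0,0],[0,0,-20],[0,0,-40],[0,0,-40],[0,0,-30],[27,-58,0],[27,-58,0],[27,-58,0]]' --delta_rot '[[0,0,0],[0,0,0],[0,0,0],[0,0,0],[0,0,0],[0,0,0],[0,0,0],[0,0,0],[0,0,0],[0,0,0]]' --grip '[87,87,87,87,87,87,87,87,87,87]'

```text
time_s: 10.5
tcp_pos: [0.5111, -0.3534, 0.2001]
ee_rot: [[-1.0, -0.002, 0.0], [-0.002, 1.0, -0.0], [-0.0, -0.0, -1.0]]
wrist_force: [-0.6, -0.2, 0.0]
gripper_width: 1.002
gripper_force: 0.0
```

Run:
```python
from h import *
print(sense()["tcp_pos"])
S=capture("scene");T=capture("top")
a=cv2.resize(S["img"][200:340,140:320,::-1],(396,308),interpolation=cv2.INTER_CUBIC)
b=cv2.resize(T["img"][120:260,320:500,::-1],(396,308),interpolation=cv2.INTER_CUBIC)
cv2.imwrite("pics/s3.png",np.hstack([a,b]))
for n,c in(("scene",S),("top",T)):
    print([np.round(at_z(c,d["point"],.055),3) for d in landmark_of(n,"beaker") if d["score"]>.4])
    for d in silhouettes(n,"watchglass"):
        m=d["mask"].astype(np.uint8); ct=max(cv2.findContours(m,0,1)[0],key=cv2.contourArea)[:,0]
        w=np.array([at_z(c,p,.007)[:2] for p in ct],np.float32)
        print(n,"wg",round(d["score"],2),cv2.fitEllipse(w) if len(w)>5 else "")
```

```text
[ 0.51113587 -0.35344214  0.2000822 ]
[array([ 0.589, -0.19 ,  0.055])]
scene wg 0.88 ((0.5076501965522766, -0.3562577962875366), (0.05987809970974922, 0.06566666066646576), 83.19505310058594)
[array([ 0.597, -0.184,  0.055])]
```

View pics/s3.png

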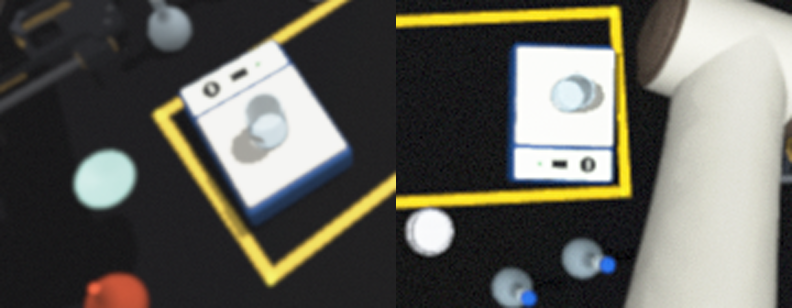

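The beaker stands upright on the plate; its foot is at left crop (270,131), and it appears at right crop (574,93). The watch glass lies clear at (105,180). I pick it up next.

Request:
step_arm --linear '[[3,-3,45],[0,0,45],[0,0,45],[0,0,45],[0,0,12],[0,0,0],[0,0,0]]' --delta_rot '[[0,0,0],[0,0,0],[0,0,0],[0,0,0],[0,0,0],[0,0,0],[0,0,0]]' --grip '[87,87,87,87,87,87,87]'

```text
time_s: 11.68
tcp_pos: [0.5107, -0.3555, 0.0102]
ee_rot: [[-1.0, -0.002, 0.004], [-0.002, 1.0, -0.002], [-0.004, -0.002, -1.0]]
wrist_force: [0.2, -1.4, 0.6]
gripper_width: 1.001
gripper_force: 0.0
```

Request:
step_arm --linear '[[2,0,6],[0,0,0],[0,0,0],[0,0,0],[0,0,0],[0,0,0],[0,0,0]]' --delta_rot '[[0,0,0],[0,0,0],[0,0,0],[0,0,0],[0,0,0],[0,0,0],[0,0,0]]' --grip '[87,55,55,55,55,55,55]'

```text
time_s: 12.55
tcp_pos: [0.507, -0.3553, 0.0023]
ee_rot: [[-1.0, -0.001, 0.0], [-0.001, 1.0, -0.0], [-0.0, -0.0, -1.0]]
wrist_force: [-0.3, 0.4, 2.9]
gripper_width: 0.724
gripper_force: 30.0
```

Request:
step_arm --linear '[[0,0,-10],[0,0,-40],[0,0,-50],[0,0,-50],[-21,43,-5],[-21,43,0],[-21,43,0],[-21,43,0],[0,0,0],[0,0,0]]' --delta_rot '[[0,0,0],[0,0,0],[0,0,0],[0,0,0],[0,0,0],[0,0,0],[0,0,0],[0,0,0],[0,0,0],[0,0,0]]' --grip '[55,55,55,55,55,55,55,55,55,55]'

```text
time_s: 13.8
tcp_pos: [0.5905, -0.1831, 0.1572]
ee_rot: [[-1.0, -0.001, -0.0], [-0.001, 1.0, 0.0], [0.0, 0.0, -1.0]]
wrist_force: [-0.5, -0.3, -0.6]
gripper_width: 0.726
gripper_force: 30.0
```

Run:
```python
from h import *
print(sense()["tcp_pos"],sense()["gripper_width"])
S=capture("scene"); z=sense()["tcp_pos"][2]
i=S["img"][190:310,190:340,::-1]
cv2.imwrite("pics/s4.png",cv2.resize(i,(750,600),interpolation=cv2.INTER_CUBIC))
for d in silhouettes("scene","watchglass"):
    m=d["mask"].astype(np.uint8); ct=max(cv2.findContours(m,0,1)[0],key=cv2.contourArea)[:,0]
    w=np.array([at_z(S,p,z+.005)[:2] for p in ct],np.float32); print("wg",round(d["score"],2),cv2.fitEllipse(w),w.min(0),w.max(0))
print([(d["point"],np.round(at_z(S,d["point"],.055),3)) for d in landmark_of("scene","beaker")])
print("proj beaker foot/rim est, wg",proj(S,[.592,-.183,.055]),proj(S,[.592,-.183,.115]),proj(S,sense()["tcp_pos"]))
```

```text
[ 0.59047887 -0.18309079  0.1572163 ] 0.7255589899358963
wg 0.65 ((0.6019970774650574, -0.18451470136642456), (0.040883466601371765, 0.06126478686928749), 4.141926288604736) [ 0.5826056  -0.21455401] [ 0.6240236  -0.15425447]
[([261.7, 260.2], array([ 0.593, -0.185,  0.055])), ([285.4, 188.9], array([ 0.454, -0.021,  0.055])), ([219.4, 217.2], array([ 0.425, -0.209,  0.055]))]
proj beaker foot/rim est, wg [262.33159414 259.51423392] [259.22710812 249.23393995] [255.90281017 240.91401309]
```

View pics/s4.png

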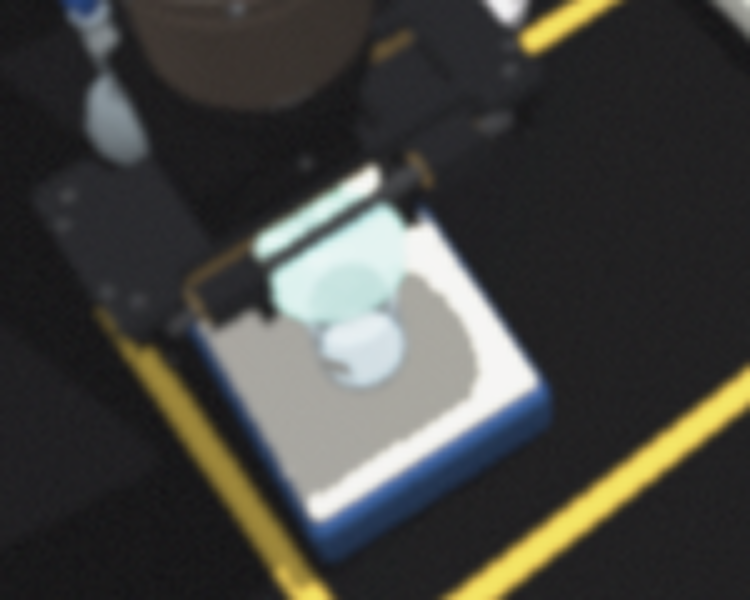

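The watch glass is held level at crop (335,265), over the beaker whose foot is at (362,352). Its far edge at x=0.624 puts its centre at about (0.5915, −0.184), in line with the beaker to within 2 mm. I lower it.

Request:
step_arm --linear '[[0,0,20],[0,0,12],[0,0,5],[0,0,4],[0,0,0],[0,0,0]]' --delta_rot '[[0,0,0],[0,0,0],[0,0,0],[0,0,0],[0,0,0],[0,0,0]]' --grip '[55,55,55,55,55,55]'

```text
time_s: 14.7
tcp_pos: [0.591, -0.1831, 0.1164]
ee_rot: [[-1.0, -0.001, 0.001], [-0.001, 1.0, -0.0], [-0.001, -0.0, -1.0]]
wrist_force: [0.7, 0.2, -0.3]
gripper_width: 0.725
gripper_force: 30.0
```

Request:
step_arm --linear '[[0,0,1],[0,0,0],[0,0,0],[0,0,0],[0,0,0],[0,0,-20],[0,0,-40],[0,0,-25],[40,43,0],[40,43,0]]' --delta_rot '[[0,0,0],[0,0,0],[0,0,0],[0,0,0],[0,0,0],[0,0,0],[0,0,0],[0,0,0],[0,0,0],[0,0,0]]' --grip '[55,55,87,87,87,87,87,87,87,87]'

```text
time_s: 15.95
tcp_pos: [0.5098, -0.0965, 0.1997]
ee_rot: [[-1.0, 0.001, 0.0], [0.001, 1.0, 0.0], [-0.0, 0.0, -1.0]]
wrist_force: [-0.2, 0.5, 0.5]
gripper_width: 1.004
gripper_force: 0.0
```

Request:
step_arm --linear '[[41,43,0],[41,44,0],[0,0,0]]' --delta_rot '[[0,0,0],[0,0,0],[0,0,0]]' --grip '[87,87,87]'

```text
time_s: 16.32
tcp_pos: [0.4261, -0.0085, 0.2003]
ee_rot: [[-1.0, -0.006, 0.0], [-0.006, 1.0, 0.001], [-0.0, 0.001, -1.0]]
wrist_force: [0.9, -0.0, 0.1]
gripper_width: 1.001
gripper_force: 0.0
```

Run:
```python
from h import *
print(sense()["tcp_pos"],sense()["gripper_width"])
S=capture("scene");T=capture("top")
i=S["img"][160:320,150:350,::-1]
cv2.imwrite("pics/s5.png",cv2.resize(i,(750,600),interpolation=cv2.INTER_CUBIC))
for n,c,l,z in(("scene",S,"watchglass",.12),("top",T,"watchglass",.12),("scene",S,"dish",.018)):
  for d in silhouettes(n,l):
    m=d["mask"].astype(np.uint8); ct=max(cv2.findContours(m,0,1)[0],key=cv2.contourArea)[:,0]
    w=np.array([at_z(c,p,z)[:2] for p in ct],np.float32); print(n,l,round(d["score"],2),np.round(np.hstack(cv2.fitEllipse(w)),3))
print([np.round(at_z(S,d["point"],.055),3) for d in landmark_of("scene","beaker")])
```

```text
[ 0.42609487 -0.00846993  0.20031308] 1.0012906834234356
scene watchglass 0.81 [ 5.9300e-01 -1.8400e-01  6.3000e-02  6.5000e-02  8.9777e+01]
top watchglass 0.62 [ 0.593 -0.183  0.061  0.064 47.155]
scene dish 0.81 [ 4.3200e-01 -1.2000e-02  5.5000e-02  6.7000e-02  6.7005e+01]
[array([ 0.591, -0.19 ,  0.055])]
```

View pics/s5.png

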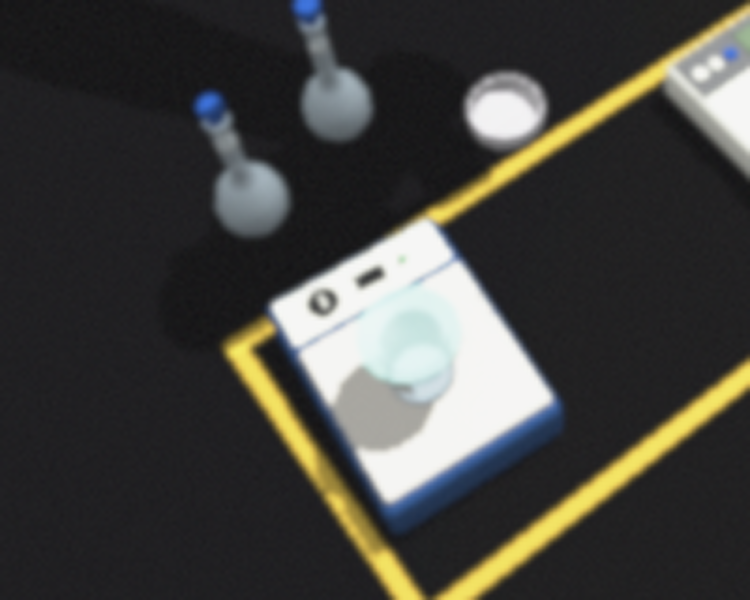

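The watch glass lies level on the beaker at crop (408,335). Both cameras put it at (0.593, −0.184), which is the plate's middle. Next is the dish at crop (505,110).

Request:
step_arm --linear '[[-2,-1,45],[0,0,45],[0,0,45],[0,0,40],[0,0,12],[0,0,0],[0,0,0]]' --delta_rot '[[0,0,0],[0,0,0],[0,0,0],[0,0,0],[0,0,0],[0,0,0],[0,0,0]]' --grip '[87,87,87,87,87,87,87]'

```text
time_s: 17.5
tcp_pos: [0.4319, -0.0111, 0.0142]
ee_rot: [[-1.0, -0.001, 0.003], [-0.001, 1.0, 0.001], [-0.003, 0.001, -1.0]]
wrist_force: [0.1, -0.1, -0.2]
gripper_width: 1.002
gripper_force: 0.0
```

Request:
step_arm --linear '[[2,1,9],[0,0,0],[0,0,0],[0,0,0],[0,0,0],[0,0,0],[0,0,0]]' --delta_rot '[[0,0,0],[0,0,0],[0,0,0],[0,0,0],[0,0,0],[0,0,0],[0,0,0]]' --grip '[87,48,48,48,48,48,48]'

```text
time_s: 18.38
tcp_pos: [0.4287, -0.0102, 0.0042]
ee_rot: [[-1.0, -0.001, 0.0], [-0.001, 1.0, 0.0], [-0.0, 0.0, -1.0]]
wrist_force: [-0.3, 0.7, 2.1]
gripper_width: 0.655
gripper_force: 30.0
```

Request:
step_arm --linear '[[0,0,-10],[0,0,-45],[0,0,-45],[-39,45,-10],[-39,45,0],[-39,46,0],[-40,46,0],[0,0,0],[0,0,20],[0,0,0]]' --delta_rot '[[0,0,0],[0,0,0],[0,0,0],[0,0,0],[0,0,0],[0,0,0],[0,0,0],[0,0,0],[0,0,0],[0,0,0]]' --grip '[48,48,48,48,48,48,48,48,48,48]'

```text
time_s: 19.62
tcp_pos: [0.5835, 0.1705, 0.0927]
ee_rot: [[-1.0, -0.0, -0.004], [-0.0, 1.0, -0.002], [0.004, -0.002, -1.0]]
wrist_force: [-0.0, -0.2, -0.2]
gripper_width: 0.66
gripper_force: 30.0
```

Run:
```python
from h import *
s=sense();print(s["tcp_pos"],s["gripper_width"])
import json
T0=cv2.imread("pics/top0.png");S0=cv2.imread("pics/scene0.png")
S=capture("scene");T=capture("top")
# pan circle from initial top picture (grey against white housing): crop-pixel edges measured by Hough on start picture
g=cv2.cvtColor(T0,cv2.COLOR_BGR2GRAY)[140:195,240:300]; g=cv2.resize(g,None,fx=4,fy=4,interpolation=cv2.INTER_CUBIC)
h=cv2.HoughCircles(g,cv2.HOUGH_GRADIENT,1.5,400,param1=60,param2=20,minRadius=64,maxRadius=84)[0][0]
print(h, at_z(T,(240+(h[0]-1.5)/4,140+(h[1]-1.5)/4),.05))
for d in silhouettes("scene","dish"):
    m=d["mask"].astype(np.uint8); ct=max(cv2.findContours(m,0,1)[0],key=cv2.contourArea)[:,0]
    w=np.array([at_z(S,p,s["tcp_pos"][2]+.014)[:2] for p in ct],np.float32); print(round(d["score"],2),w.min(0),w.max(0))
```

```text
[0.58349496 0.17054331 0.09274139] 0.6600499596751898
[120.75 117.75  67.3 ] [0.58552239 0.16765212 0.05      ]
0.68 [0.58698905 0.1384688 ] [0.61668074 0.19195832]
0.41 [ 0.644424   -0.42130136] [ 0.70358515 -0.36808747]
```

Request:
step_arm --linear '[[-1,0,20],[0,0,12],[0,0,5],[0,0,0],[0,0,0]]' --delta_rot '[[0,0,0],[0,0,0],[0,0,0],[0,0,0],[0,0,0]]' --grip '[48,48,48,48,48]'

```text
time_s: 20.4
tcp_pos: [0.5868, 0.172, 0.0576]
ee_rot: [[-1.0, -0.001, 0.001], [-0.001, 1.0, 0.0], [-0.001, 0.0, -1.0]]
wrist_force: [0.2, -0.1, -0.2]
gripper_width: 0.659
gripper_force: 30.0
```

Request:
step_arm --linear '[[0,0,3],[0,0,0],[0,0,0],[0,0,0],[0,0,0],[0,0,-20],[0,0,-45],[0,0,-45],[0,0,-35],[0,0,0]]' --delta_rot '[[0,0,0],[0,0,0],[0,0,0],[0,0,0],[0,0,0],[0,0,0],[0,0,0],[0,0,0],[0,0,0],[0,0,0]]' --grip '[48,48,80,80,80,87,87,87,87,87]'

```text
time_s: 21.65
tcp_pos: [0.5881, 0.1726, 0.2028]
ee_rot: [[-1.0, -0.001, 0.007], [-0.001, 1.0, 0.003], [-0.007, 0.003, -1.0]]
wrist_force: [-0.3, -0.1, 0.2]
gripper_width: 1.004
gripper_force: 0.0
```

Request:
step_arm --linear '[[31,49,0],[31,49,0],[31,50,0],[30,50,0],[0,0,0],[0,0,0]]' --delta_rot '[[0,0,0],[0,0,0],[0,0,0],[0,0,0],[0,0,0],[0,0,0]]' --grip '[87,87,87,87,87,87]'

```text
time_s: 22.4
tcp_pos: [0.4628, 0.3694, 0.198]
ee_rot: [[-1.0, -0.001, -0.001], [-0.001, 1.0, -0.002], [0.001, -0.002, -1.0]]
wrist_force: [-0.1, 0.7, 0.2]
gripper_width: 1.003
gripper_force: 0.0
```

Run:
```python
from h import *
s=sense();print(s["tcp_pos"],s["gripper_width"])
S=capture("scene");T=capture("top")
a=cv2.resize(S["img"][70:230,280:460,::-1],(450,400),interpolation=cv2.INTER_CUBIC)
b=cv2.resize(T["img"][120:260,180:300,::-1],(343,400),interpolation=cv2.INTER_CUBIC)
cv2.imwrite("pics/s6.png",np.hstack([a,b]))
for n,c in(("scene",S),("top",T)):
  for d in silhouettes(n,"dish"):
    m=d["mask"].astype(np.uint8); ct=max(cv2.findContours(m,0,1)[0],key=cv2.contourArea)[:,0]
    w=np.array([at_z(c,p,.068)[:2] for p in ct],np.float32); print(n,round(d["score"],2),np.round(np.hstack(cv2.fitEllipse(w)),3))
```

```text
[0.4627893  0.36936459 0.19803956] 1.0030402492764519
scene 0.76 [ 0.588  0.166  0.055  0.062 35.695]
scene 0.41 [ 4.0000e-01 -2.0700e-01  4.1000e-02  1.2200e-01  8.1605e+01]
top 0.86 [ 0.585  0.17   0.057  0.059 13.894]
```

View pics/s6.png

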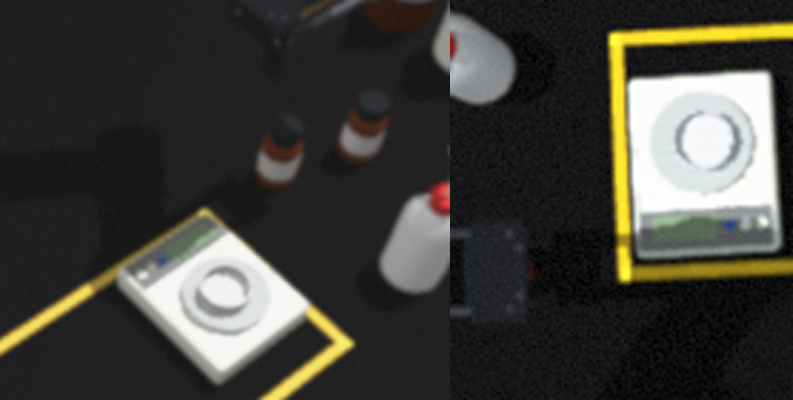

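The dish stands on the pan at left crop (222,290) and right crop (707,139), with the pan's middle at (225,294) and (702,142), so it is off by roughly 4 mm. The gripper is over the nearer jar at left crop (280,150), so I descend on it.

Request:
step_arm --linear '[[-1,1,45],[0,0,45],[0,0,40],[0,0,25],[0,0,8],[0,0,0],[0,0,0]]' --delta_rot '[[0,0,0],[0,0,0],[0,0,0],[0,0,0],[0,0,0],[0,0,0],[0,0,0]]' --grip '[87,87,87,87,87,87,87]'

```text
time_s: 23.48
tcp_pos: [0.4651, 0.3714, 0.0375]
ee_rot: [[-1.0, -0.001, 0.002], [-0.001, 1.0, 0.002], [-0.002, 0.002, -1.0]]
wrist_force: [1.0, 0.5, 0.5]
gripper_width: 1.002
gripper_force: 0.0
```

Request:
step_arm --linear '[[0,0,0],[0,0,0],[0,0,0],[0,0,0],[0,0,0],[0,0,0],[0,0,0],[0,0,0]]' --delta_rot '[[0,0,0],[0,0,0],[0,0,0],[0,0,0],[0,0,0],[0,0,0],[0,0,0],[0,0,0]]' --grip '[36,36,36,36,36,36,36,36]'

```text
time_s: 24.48
tcp_pos: [0.4645, 0.3711, 0.0363]
ee_rot: [[-1.0, -0.001, 0.001], [-0.001, 1.0, 0.001], [-0.001, 0.001, -1.0]]
wrist_force: [1.4, 2.5, 1.2]
gripper_width: 0.543
gripper_force: 30.0
```

Run:
```python
from h import *
s=sense();print(s["tcp_pos"],s["gripper_width"],s["wrist_force"])
for n in("top","scene"):
    c=capture(n); g=cv2.cvtColor(c["img"],cv2.COLOR_RGB2HSV).astype(int)
    d=max(silhouettes(n,"dish"),key=lambda d:d["score"])["mask"]
    # pan = grey, darker than the white housing; radial edge fit round (.586,.171,.05)
    v=c["img"].astype(np.float32).mean(2); pts=[]
    for a in np.linspace(0,2*np.pi,72,endpoint=False):
        r=np.linspace(.040,.058,37); uv=np.array([proj(c,[.586+q*np.cos(a),.171+q*np.sin(a),.05]) for q in r],np.float32)
        p=cv2.remap(v,uv[None,:,0],uv[None,:,1],cv2.INTER_LINEAR)[0]; k=np.abs(np.gradient(p)).argmax()
        pts.append([.586+r[k]*np.cos(a),.171+r[k]*np.sin(a)])
    pts=np.array(pts)
    f=least_squares(lambda q:np.hypot(*(pts-q[:2]).T)-q[2],[.586,.171,.05],loss="soft_l1",f_scale=.001).x
    print(n,"pan",np.round(f,4))
```

```text
[0.46452834 0.37113233 0.03625092] 0.5432725136570555 [1.44033006 2.4833438  1.18235721]
top pan [0.5845 0.1726 0.0504]
scene pan [0.5881 0.1675 0.0496]
```

The dish matches the pan to within 3 mm in both views, and the jar is gripped (47 mm). I carry it to (0.657, −0.002).

Request:
step_arm --linear '[[0,0,-15],[0,0,-50],[0,0,-60],[-27,-53,0],[-27,-53,0],[-27,-53,0],[-28,-53,0],[-28,-53,0],[-28,-53,0],[-27,-54,0]]' --delta_rot '[[0,0,0],[0,0,0],[0,0,0],[0,0,0],[0,0,0],[0,0,0],[0,0,0],[0,0,0],[0,0,0],[0,0,0]]' --grip '[36,36,36,36,36,36,36,36,36,36]'

```text
time_s: 25.92
tcp_pos: [0.6562, -0.0032, 0.1611]
ee_rot: [[-1.0, -0.001, -0.002], [-0.001, 1.0, -0.0], [0.002, -0.0, -1.0]]
wrist_force: [1.1, 0.4, -1.0]
gripper_width: 0.543
gripper_force: 30.0
```

Request:
step_arm --linear '[[0,0,0],[0,0,40],[0,0,40],[0,0,0],[0,0,0]]' --delta_rot '[[0,0,0],[0,0,0],[0,0,0],[0,0,0],[0,0,0]]' --grip '[36,36,36,36,36]'

```text
time_s: 26.55
tcp_pos: [0.6574, -0.0006, 0.0829]
ee_rot: [[-1.0, -0.002, 0.002], [-0.002, 1.0, -0.0], [-0.002, -0.0, -1.0]]
wrist_force: [0.5, -0.7, -0.4]
gripper_width: 0.545
gripper_force: 30.0
```

Request:
step_arm --linear '[[0,-1,25],[0,0,15],[0,0,5],[0,0,1],[0,0,0]]' --delta_rot '[[0,0,0],[0,0,0],[0,0,0],[0,0,0],[0,0,0]]' --grip '[36,36,36,36,36]'

```text
time_s: 27.18
tcp_pos: [0.6573, -0.0019, 0.0363]
ee_rot: [[-1.0, -0.001, 0.002], [-0.001, 1.0, 0.0], [-0.002, 0.0, -1.0]]
wrist_force: [-0.8, 1.0, 1.8]
gripper_width: 0.542
gripper_force: 30.0
```

Request:
step_arm --linear '[[0,0,0],[0,0,0],[0,0,0],[0,0,0],[0,0,0],[0,0,-20],[0,0,-50],[0,0,-50],[0,0,-50],[0,0,-30]]' --delta_rot '[[0,0,0],[0,0,0],[0,0,0],[0,0,0],[0,0,0],[0,0,0],[0,0,0],[0,0,0],[0,0,0],[0,0,0]]' --grip '[87,87,87,87,87,87,87,87,87,87]'

```text
time_s: 28.42
tcp_pos: [0.6573, -0.0021, 0.2385]
ee_rot: [[-1.0, -0.001, 0.004], [-0.001, 1.0, 0.0], [-0.004, 0.0, -1.0]]
wrist_force: [0.7, 0.3, -1.2]
gripper_width: 0.998
gripper_force: 0.0
```

Request:
step_arm --linear '[[45,-34,0],[45,-34,0],[45,-34,0],[45,-34,0],[45,-34,0],[44,-33,0],[0,0,0],[0,0,0],[0,0,0]]' --delta_rot '[[0,0,0],[0,0,0],[0,0,0],[0,0,0],[0,0,0],[0,0,0],[0,0,0.175],[0,0,0.175],[0,0,0.175]]' --grip '[87,87,87,87,87,87,87,60,60]'

```text
time_s: 29.55
tcp_pos: [0.3874, -0.2055, 0.2353]
ee_rot: [[-0.863, 0.506, 0.001], [0.506, 0.863, 0.0], [-0.001, 0.0, -1.0]]
wrist_force: [0.9, 0.2, 0.2]
gripper_width: 0.852
gripper_force: 0.0
```

Request:
step_arm --linear '[[0,0,0],[0,0,0],[0,0,0],[0,0,0],[0,0,0],[0,0,0],[0,0,0]]' --delta_rot '[[0,0,0.175],[0,0,0.175],[0,0,0.175],[0,0,0.175],[0,0,0.175],[0,0,0.171],[0,0,0]]' --grip '[60,60,60,60,60,60,60]'

```text
time_s: 30.42
tcp_pos: [0.3876, -0.2053, 0.2351]
ee_rot: [[-0.003, 1.0, 0.0], [1.0, 0.003, 0.0], [0.0, 0.0, -1.0]]
wrist_force: [-0.9, 1.4, -0.4]
gripper_width: 0.689
gripper_force: 0.0
```

Run:
```python
from h import *
s=sense();print(s["tcp_pos"],s["joints"],s["ee_rot"].round(3).tolist() if hasattr(s["ee_rot"],'round') else s["ee_rot"])
S=capture("scene");T=capture("top")
a=cv2.resize(S["img"][130:290,170:350,::-1],(450,400),interpolation=cv2.INTER_CUBIC)
b=cv2.resize(T["img"][120:260,310:430,::-1],(343,400),interpolation=cv2.INTER_CUBIC)
cv2.imwrite("pics/s7.png",np.hstack([a,b]))
for n,c in(("scene",S),("top",T)):
    print(n,[(np.round(at_z(c,d["point"],0),3)[:2],round(d["score"],2)) for d in landmark_of(n,"jar")])
    # blue stoppers
    g=cv2.cvtColor(c["img"],cv2.COLOR_RGB2HSV); m=cv2.inRange(g,(105,150,80),(125,255,255))
    k,_,st,ce=cv2.connectedComponentsWithStats(m)
    print([(np.round(p,1).tolist(),int(q[4]),np.round(at_z(c,p,.138),3)[:2]) for p,q in zip(ce[1:],st[1:]) if 6<q[4]<80])
```

```text
[ 0.38761417 -0.20528273  0.23512656] [-6.54132704e+00  2.88909865e+00 -2.28516859e+01 -2.20431529e-03
 -6.42475051e+01 -1.73307870e+02] [[-0.003, 1.0, 0.0], [1.0, 0.003, 0.0], [0.0, 0.0, -1.0]]
scene [(array([ 0.658, -0.007]), 0.89), (array([0.503, 0.502]), 0.85), (array([0.586, 0.167]), 0.34)]
[([231.3, 160.9], 47, array([ 0.348, -0.112])), ([205.6, 187.8], 37, array([ 0.384, -0.205]))]
top [(array([0.485, 0.482]), 0.59)]
[([277.7, 198.0], 7, array([0.502, 0.139])), ([411.0, 203.0], 9, array([ 0.481, -0.197]))]
```

View pics/s7.png

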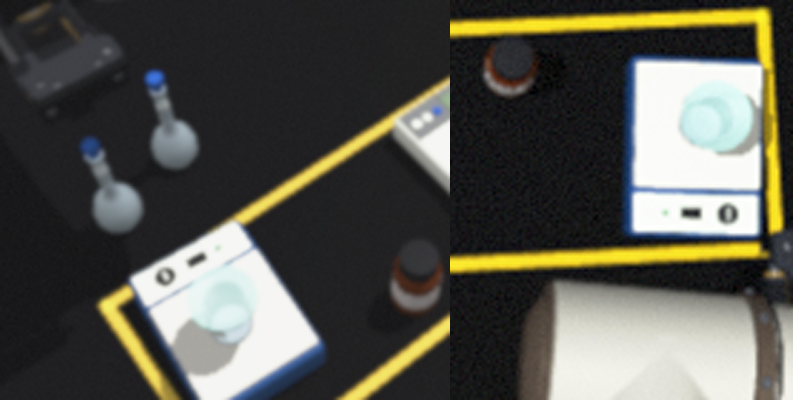

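The jar stands upright behind at left crop (417,275), about (0.658, −0.004). The gripper is above and behind the chosen flask, whose stopper is at left crop (92,148), (0.386, −0.205), and the other flask is clear of the fingers. Joint 6 is near its limit, so I will turn back after lifting.

Request:
step_arm --linear '[[0,-1,40],[0,0,40],[0,0,40],[0,0,22],[0,0,8],[0,0,0],[0,0,0]]' --delta_rot '[[0,0,0],[0,0,0],[0,0,0],[0,0,0],[0,0,0],[0,0,0],[0,0,0]]' --grip '[60,60,60,60,60,60,60]'

```text
time_s: 31.5
tcp_pos: [0.3876, -0.2055, 0.086]
ee_rot: [[-0.001, 1.0, 0.002], [1.0, 0.001, -0.001], [-0.001, 0.002, -1.0]]
wrist_force: [0.1, -0.4, 0.2]
gripper_width: 0.694
gripper_force: 0.0
```

Request:
step_arm --linear '[[0,0,0],[0,0,0],[0,0,0],[0,0,0],[0,0,0],[0,0,0],[0,0,0],[0,0,0],[0,0,0],[0,0,0]]' --delta_rot '[[0,0,0],[0,0,0],[0,0,0],[0,0,0],[0,0,0],[0,0,0],[0,0,0],[0,0,0],[0,0,0],[0,0,0]]' --grip '[5,5,5,5,5,5,5,5,5,5]'

```text
time_s: 32.75
tcp_pos: [0.3868, -0.2053, 0.085]
ee_rot: [[-0.001, 1.0, 0.0], [1.0, 0.001, -0.0], [-0.0, 0.0, -1.0]]
wrist_force: [0.8, -0.4, 0.3]
gripper_width: 0.155
gripper_force: 30.1
```

Request:
step_arm --linear '[[0,0,-15],[0,0,-45],[0,0,-50],[0,0,0],[0,0,0],[0,0,0],[0,0,0],[0,0,0],[0,0,0],[0,0,0]]' --delta_rot '[[0,0,0],[0,0,0],[0,0,-0.175],[0,0,-0.175],[0,0,-0.175],[0,0,-0.175],[0,0,-0.175],[0,0,-0.175],[0,0,-0.175],[0,0,-0.175]]' --grip '[5,5,5,5,5,5,5,5,5,5]'

```text
time_s: 34.0
tcp_pos: [0.3862, -0.2052, 0.1947]
ee_rot: [[-0.986, 0.164, -0.001], [0.164, 0.986, 0.0], [0.001, 0.0, -1.0]]
wrist_force: [-0.5, 0.3, -1.3]
gripper_width: 0.154
gripper_force: 30.4
```

Request:
step_arm --linear '[[0,0,0],[0,0,0]]' --delta_rot '[[0,0,-0.171],[0,0,0]]' --grip '[5,5]'

```text
time_s: 34.25
tcp_pos: [0.3863, -0.2052, 0.1948]
ee_rot: [[-1.0, 0.001, -0.001], [0.001, 1.0, 0.0], [0.001, 0.0, -1.0]]
wrist_force: [-1.5, -0.1, -0.9]
gripper_width: 0.156
gripper_force: 30.4
```

Request:
step_arm --linear '[[-40,40,0],[-40,40,0],[-40,40,0],[-40,40,0],[-40,41,0],[0,0,0],[0,0,40],[0,0,30],[0,0,0],[0,0,0]]' --delta_rot '[[0,0,0],[0,0,0],[0,0,0],[0,0,0],[0,0,0],[0,0,0],[0,0,0],[0,0,0],[0,0,0],[0,0,0]]' --grip '[5,5,5,5,5,5,5,5,5,5]'

```text
time_s: 35.5
tcp_pos: [0.5872, -0.0045, 0.1264]
ee_rot: [[-1.0, 0.0, 0.002], [0.0, 1.0, -0.0], [-0.002, -0.0, -1.0]]
wrist_force: [0.2, -0.3, -0.4]
gripper_width: 0.156
gripper_force: 30.4
```

Run:
```python
from h import *
s=sense();print(s["tcp_pos"],s["gripper_width"])
S=capture("scene");T=capture("top")
a=cv2.resize(S["img"][130:290,230:410,::-1],(675,600),interpolation=cv2.INTER_CUBIC)
cv2.imwrite("pics/s8.png",a)
print([(d["point"],np.round(at_z(S,d["point"],s["tcp_pos"][2]-.085),3)[:2],round(d["score"],2)) for d in landmark_of("scene","flask")])
```

```text
[ 0.58722027 -0.00452027  0.12637636] 0.1557157141018699
[([320.1, 221.5], array([ 0.586, -0.002]), 0.65), ([241.7, 190.4], array([ 0.378, -0.117]), 0.55)]
```

View pics/s8.png

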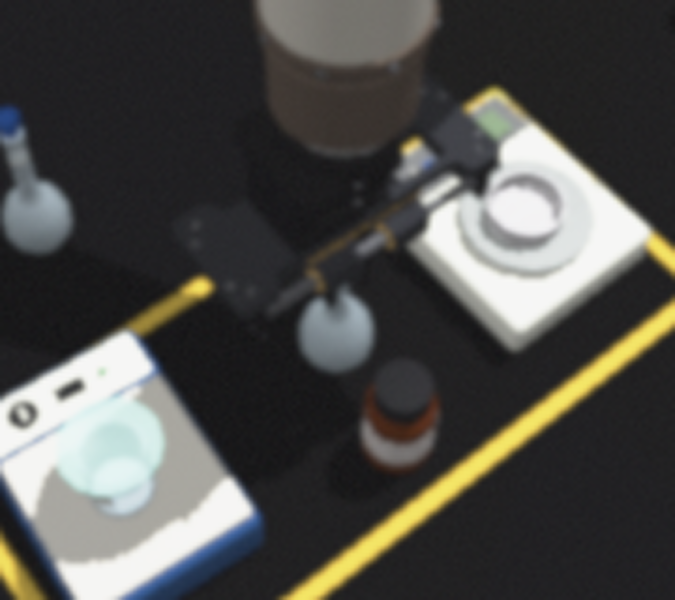

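The flask hangs upright at crop (336,332), in front of the jar at (402,415) with a clear gap. The dish and the covered beaker stand untouched, so I lower it.

Request:
step_arm --linear '[[0,0,20],[0,0,12],[0,0,6],[0,0,3],[0,0,0]]' --delta_rot '[[0,0,0],[0,0,0],[0,0,0],[0,0,0],[0,0,0]]' --grip '[5,5,5,5,5]'

```text
time_s: 36.28
tcp_pos: [0.5874, -0.0041, 0.0851]
ee_rot: [[-1.0, -0.001, 0.002], [-0.001, 1.0, 0.0], [-0.002, 0.0, -1.0]]
wrist_force: [-0.4, -0.1, 2.5]
gripper_width: 0.152
gripper_force: 30.2
```

Contact felt. I open wide, then lift straight up.

Request:
step_arm --linear '[[0,0,0],[0,0,0],[0,0,0],[0,0,0],[0,0,0],[0,0,0],[0,0,0],[0,0,0],[0,0,0],[0,0,0]]' --delta_rot '[[0,0,0],[0,0,0],[0,0,0],[0,0,0],[0,0,0],[0,0,0],[0,0,0],[0,0,0],[0,0,0],[0,0,0]]' --grip '[70,70,70,70,70,70,70,70,70,70]'

```text
time_s: 37.52
tcp_pos: [0.5866, -0.0042, 0.084]
ee_rot: [[-1.0, -0.001, 0.0], [-0.001, 1.0, 0.0], [-0.0, 0.0, -1.0]]
wrist_force: [0.1, -0.4, 0.4]
gripper_width: 0.807
gripper_force: 0.0
```

Request:
step_arm --linear '[[0,0,-15],[0,0,-35],[0,0,-45],[0,0,-45],[0,0,-40],[40,0,0],[50,0,0],[50,0,0],[0,0,0],[0,0,0]]' --delta_rot '[[0,0,0],[0,0,0],[0,0,0],[0,0,0],[0,0,0],[0,0,0],[0,0,0],[0,0,0],[0,0,0],[0,0,0]]' --grip '[70,70,70,70,70,70,70,70,70,70]'

```text
time_s: 38.78
tcp_pos: [0.4473, -0.0041, 0.2654]
ee_rot: [[-1.0, -0.001, 0.003], [-0.001, 1.0, 0.001], [-0.003, 0.001, -1.0]]
wrist_force: [-0.5, 0.3, -0.3]
gripper_width: 0.806
gripper_force: 0.0
```

Run:
```python
from h import *
s=sense();print(s["tcp_pos"],s["gripper_width"])
S=capture("scene");T=capture("top")
a=cv2.resize(S["img"][150:330,190:430,::-1],(460,345),interpolation=cv2.INTER_CUBIC)
b=cv2.resize(T["img"][105:255,215:445,::-1],(529,345),interpolation=cv2.INTER_CUBIC)
cv2.imwrite("pics/s9.png",cv2.resize(np.hstack([a,b]),(790,276)))
for n,c in(("scene",S),("top",T)):
  for l,z in(("flask",0),("jar",0),("beaker",.055),("dish",.05)):
    print(n,l,[(np.round(at_z(c,d["point"],z),3)[:2].tolist(),round(d["score"],2)) for d in landmark_of(n,l) if d["score"]>.4])
```

```text
[ 0.44730471 -0.00411763  0.26539057] 0.806215810089285
scene flask [([0.355, -0.107], 0.72)]
scene jar [([0.653, 0.004], 0.91), ([0.499, 0.487], 0.83)]
scene beaker [([0.587, -0.185], 0.41)]
scene dish [([0.584, 0.176], 0.6)]
top flask [([0.591, 0.005], 0.7), ([0.346, -0.11], 0.46)]
top jar [([0.499, 0.487], 0.89), ([0.647, 0.004], 0.62)]
top beaker []
top dish [([0.591, 0.164], 0.64)]
```

View pics/s9.png

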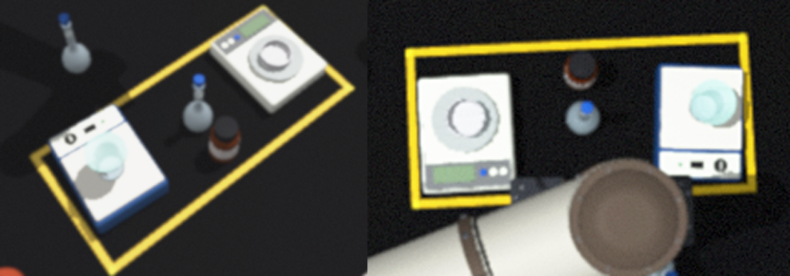

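Both views show everything upright and in place. The covered beaker is at left (107,160), the dish on the pan at (272,57), the flask at (198,105) and the jar behind it at (225,137). The gripper is clear, so I hand in.

```bash
python3 -c "
from station import finish_job
print(finish_job())"
```

```text
the job is handed in; nothing more can be done
None
```

I handed in the job at about 39 s on the robot's clock: all five items were in place and upright in the last pictures and the gripper was clear, though the station returned no verdict.

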